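Shut the chopstick box and hold it clear of the board

TASK

The chopping board has to be taken away for washing, but the metal chopstick box is standing on it with its lid up. Shut the lid fully while the box stands on the board, then lift the box clear, to about 10 cm above the board, never tipping it, and finish still holding it there in the gripper, level and steady with the lid shut. Do not disturb the bottle, bowl and jar around the board.

Things in the scene. Friction and masses are not known exactly. Their poses are not given: they have to be found in the camera images.
- utensil_box: Loose narrow metal chopstick box, 54 (its x) x 200 (y) x 50 mm high, about 0.5 kg, balanced at its middle. Origin: centre of its underside; z up. It stands on the board. Hinge: along y on top of its +x long side. The lid covers it all; shut, its flat top is 54 mm above the underside. Shut, it can be gripped from above across its 54 mm width, at mid-length; sides plain.
- lid (a joint): Angle of the box's lid, rad: 0 shut, up to 1.6 open (starts 0.7 to 1.25, leaning up over the box). A slightly stiff hinge (about 0.03 N m): the lid stays where it is left, and well under 5 N on its free edge moves it.
- lid_hinge (a point): On the hinge line, middle of its length: box frame (27, 0, 50) mm. z of its frame is the normal of the lid's outer face, -x points from the hinge to the lid's free edge.
- lid_edge (a point): Middle of the lid's free long edge, 54 mm from the hinge, half-way through the 4 mm thick lid. With the lid shut it lies above the box's -x long side.
- board: White plastic chopping board lying flat on the counter (it does not shift during the work), 260 (x) x 340 (y) x 20 mm thick. Origin: centre of its underside, on the counter; its top is 20 mm above it.
- sauce_bottle: Bystander: red plastic bottle with white cap, 60 mm across, 170 mm tall, standing beside the board. Origin: centre of its underside.
- bowl: Bystander: small red bowl, 100 mm across, 50 mm tall, standing beside the board. Origin: centre of its underside.
- jar: Bystander: amber glass jar with metal cap, 64 mm across, 75 mm tall, standing beyond the board's far edge. Origin: centre of its underside.
Mind the look-alikes: they are no part of the job. Several things have the shape of the utensil_box; the one meant has the colours described above.

How it is judged:
By the outcome, as a careful person would: the job done as asked, in the order asked, and still so for the second after the job is handed in, while the arm keeps its last pose, push and grip.
It also fails if it takes over 45 s, if anything falls off the work surface, if the arm or the gripper's body presses on something with over 40 N, if the wrist force passes 120 N, or if a joint passes its speed limit or range.

ROBOT

A 7-joint arm with a two-finger parallel gripper is mounted at the origin on the work surface. World frame = base frame: x ahead of the robot, y to its left, z up, the work surface at z = 0. Lengths are in m, angles in rad, forces in N, time in s.
With the tool pointing down it reaches from about 0.4 to 0.85 m from the base axis. Payload 10.4 kg.
Tool frame: the origin (TCP) lies between the finger pads; the fingertips stand 19 mm ahead of it and the grasp point (between the pads) is the TCP; z points along the fingers, y is the direction in which the jaws open and shut (so a half turn about z gives the same grasp; the last joint's range is limited). The gripper opens to 85 mm and grips with 20 to 120 N. Pads are 22 mm wide; open, the fingers measure 114 mm over their backs; the gripper's body (76 mm by 85 mm) begins 54 mm behind the grasp point. The pads swing forward as they close: fully open they stand 13 mm farther back than shut.
Start: joints at [1.083, 0.332, -0.065, 1.46, 0.022, 1.35, -0.088], TCP at [0.28, -0.559, 0.25] pointing down, gripper open.
Joint ranges: [-2.6, 2.6], [-0.5, 2.12], [-1.47, 1.34], [0.16, 2.42], [-1.27, 4.41], [0.06, 2.06], [-2.6, 2.6]. Speed limits (rad/s): [2.22, 2.22, 2.79, 2.79, 3.14, 3.14, 3.14].

INTERFACE

Orientations are given as a unit quaternion [x, y, z, w].
In Python, from workcell import manip gives the robot as it stands.
- The arm moves only by the shell command python3 -m jog 'ROWS' [FORCE]. ROWS is JSON, a list of rows, each an object with "offset": the shift along the tool's x, y, z as a fraction of full scale, a list of three; "rotation": the turn, a rotation vector about the tool's x, y, z as a fraction of full scale, a list of three; "fingers": the opening, from -1 (shut) to 1 (fully open), so that 0 is half open. A call has 1 to 8 rows; each row shifts and turns the commanded pose from where the row before left it, along the tool's axes as they then stand; what a row does not reach is not made up. Full scale, the value 1, is 0.15 m for a shift and 2 rad for a turn. A row lasts 1/8 s, in which the tool goes at most 62.5 mm and 10.7 degrees, less where a joint would pass 70% of its speed; a pose out of reach is approached as far as the arm can. A call with a number of a shift or a turn outside -1 to 1 is refused whole. A call with a gripper value outside its range is refused whole. The fingers move at their own pace and stop on an object; FORCE is the grip in N (left out, the last holds). Time passes only in rows, so rows that do not move let the fingers close. It gives the time, the measured TCP pose, the force and the opening at its end, in the units of the state.
- manip.get_obs(): the state, without advancing time (a new reading comes with each control period).
- manip.camera(name): name is "side" or "top" or "wrist"; returns the picture (480x640x3 uint8, red, green, blue); there is no depth.
- manip.camera_info(name): a dict with "mtx" (3x3 intrinsics, pixels), "xyz" and "rotation" of the camera in the world. Camera axes: x right, y down, z forward; pixel columns grow to the right and rows downward; lengths in m; the calibration is good to about 2 mm. A picture is of the moment at which its call begins: read the wrist's pose just before it. camera_info takes no time and is no camera call; for the wrist camera it gives the pose at the moment of the call.
- manip.hand_in(): hands the job in, once; it reports no verdict.
Trained networks look in the newest picture that a camera, given by its name, has taken for a name from the list of things; names that differ only in an ending like _2 or _b are one class to them, and where a whole thing is asked for, a point or a joint stands for the part that bears it (a point fixed in the world has none). Each returns a list of dicts, best first, with "conf" (0 to 1); they miss things now and then, are a little off and sometimes report something else, mostly with a low value. They report only what shows in the picture. A call takes as long as a camera call. They do not tell look-alikes from the thing itself.
- manip.recognise(camera, query): "bbox" ([left, top, right, bottom] in pixels, round what is visible of it).
The state is a dict: "clock": time; "joint_pos": joint angles; "joint_velocities": joint speeds; "tau": joint torques, N m; "position": TCP position; "ee_rot": TCP orientation; "ft_force": force on the tool from outside, world axes, zero at the start; "torque": the same for the moment, N m; "grip_width": opening from 0.0 (shut) to 1.0 (fully open).
Only numpy, scipy, OpenCV 4.12 (cv2) and the standard library are available. Lean on these libraries where they do the work, as an engineer would, in place of code of your own. Each camera call takes 0.05 s, during which the arm holds its last target. There are 200 camera calls.

## Working session

There is one attempt and no reset: what is moved stays moved. The work goes in short steps, Python scripts to look and compute and a shell command to move; the robot and the scene stay as the last step left them, time stands still between calls to the robot, and variables do not carry over. Pictures are saved under pics/ and viewed, about 8 in all and at most 12, crops included, and the job is handed in when it is done.

```bash
mkdir -p pics; python3 - <<'E'
from workcell import manip
import cv2,numpy as np
for n in("top","side"):
    im=manip.camera(n); cv2.imwrite(f"pics/{n}0.png",im[:,:,::-1])
    i=manip.camera_info(n); print(n,np.round(i["mtx"],1).tolist(),np.round(i["xyz"],3),np.round(i["rotation"],3).tolist())
    for q in("utensil_box","lid","board"):
        print(q,[(np.round(d["bbox"]).tolist(),round(d["conf"],2)) for d in manip.recognise(n,q)])
o=manip.get_obs();print(o)
E
```

```text
top [[518.6, 0.0, 312.3], [0.0, 518.6, 240.4], [0.0, 0.0, 1.0]] [0.582 0.053 1.287] [0.713, -0.7, 0.018, -0.017]
utensil_box [([335.0, 126.0, 413.0, 197.0], 0.82), ([324.0, 258.0, 396.0, 335.0], 0.69)]
lid [([337.0, 128.0, 416.0, 194.0], 0.81), ([320.0, 262.0, 391.0, 328.0], 0.7)]
board [([294.0, 237.0, 449.0, 362.0], 0.82)]
side [[453.3, 0.0, 319.2], [0.0, 453.3, 240.3], [0.0, 0.0, 1.0]] [0.004 0.744 0.727] [-0.322, 0.823, -0.437, 0.171]
utensil_box [([372.0, 216.0, 409.0, 295.0], 0.83), ([270.0, 198.0, 338.0, 229.0], 0.56)]
lid [([374.0, 214.0, 394.0, 272.0], 0.74), ([271.0, 198.0, 339.0, 218.0], 0.6)]
board [([317.0, 222.0, 463.0, 325.0], 0.68)]
{'clock': 0.4, 'joint_pos': array([ 1.08338824,  0.33233502, -0.06471094,  1.46016546,  0.02161621,
        1.3499297 , -0.0884887 ]), 'joint_velocities': array([-0.00021463, -0.0014484 , -0.00088597, -0.00019884,  0.00087305,
        0.00019629, -0.00167109]), 'tau': array([-3.76267863e-04, -6.24551082e+01,  4.88868007e-02, -3.91379535e+01,
        1.63687620e-02,  3.61095968e-03,  8.05534114e-05]), 'position': array([ 0.28016322, -0.5586675 ,  0.2502219 ]), 'ee_rot': array([ 9.73112078e-01,  2.30332104e-01, -1.83439110e-05, -6.86555049e-05]), 'ft_force': array([ 0.16091456, -0.74511156, -0.17731631]), 'torque': array([-0.01761504,  0.02526457,  0.05569612]), 'grip_width': 1.0031999705912824}
```

View pics/top0.png

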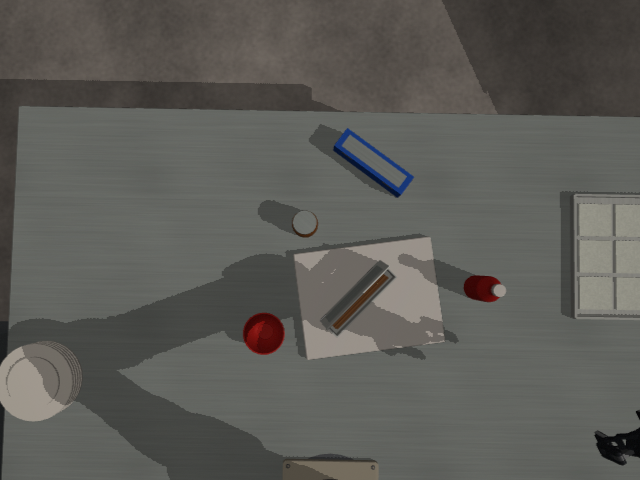

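View pics/side0.png

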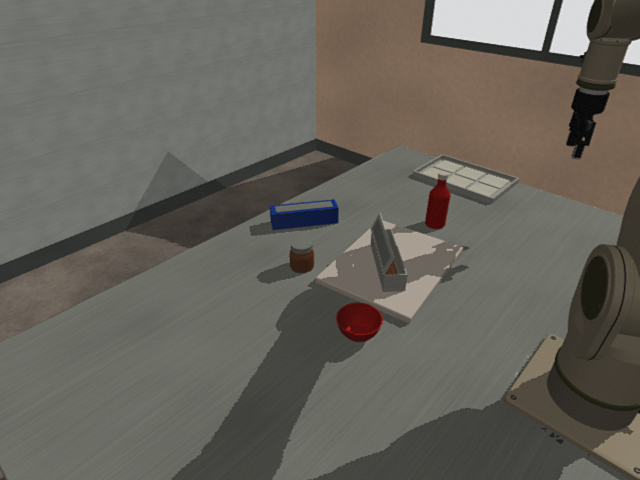

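The top view shows the grey box at about (360,298) on the board, lid hinged on its upper-left side. The blue box at (373,162) is the look-alike. The bottle is at (485,288), the bowl at (264,333) and the jar at (305,223). I'll crop closer.

```bash
python3 - <<'E'
import cv2,numpy as np
a=cv2.imread("pics/top0.png")[250:350,310:410]
b=cv2.imread("pics/side0.png")[205:305,345:425]
a=cv2.resize(a,(600,600),interpolation=cv2.INTER_CUBIC)
b=cv2.resize(b,(480,600),interpolation=cv2.INTER_CUBIC)
cv2.imwrite("pics/c0.png",cv2.resize(np.hstack([a,b]),(800,444)))
E
```

```text
(no output)
```

View pics/c0.png

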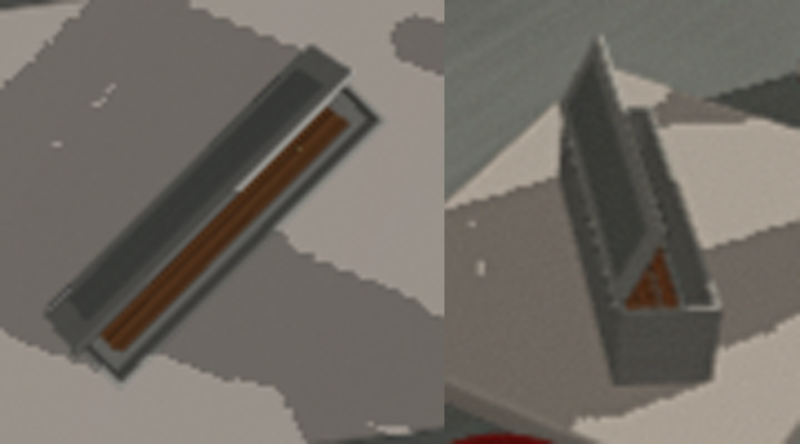

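```bash
cat > h.py <<'E'
import numpy as np
from workcell import manip
from scipy.spatial.transform import Rotation as R
def proj(n,P):
    i=manip.camera_info(n);r=i["rotation"];r=np.array(r)
    M=R.from_quat(r).as_matrix() if r.size==4 else r
    p=M.T@(np.asarray(P)-i["xyz"]);q=np.array(i["mtx"])@p;return q[:2]/q[2]
def unproj(n,uv,z):
    i=manip.camera_info(n);M=R.from_quat(i["rotation"]).as_matrix()
    d=M@np.linalg.inv(i["mtx"])@[*uv,1.];c=np.array(i["xyz"]);return c+d*(z-c[2])/d[2]
def box(x,y,a,p,z=.02):
    c,s=np.cos(a),np.sin(a);return [x+c*p[0]-s*p[1],y+s*p[0]+c*p[1],z+p[2]]
def lid(t,y,d=.054,h=0.002): # d from hinge along lid, h normal offset
    return [.027-d*np.cos(t)+h*np.sin(t),y,.05+d*np.sin(t)+h*np.cos(t)]
E
python3 - <<'E'
from h import *
from scipy.optimize import least_squares
obs=[("top",(395.5,277),lambda t:(-.027,-.1,.05)),("top",(337.5,335.6),lambda t:(-.027,.1,.05)),
("top",(388.8,266.2),lambda t:lid(t,-.1)),("top",(327.6,329.3),lambda t:lid(t,.1)),
("top",(379.4,260.1),lambda t:(.027,-.1,.05)),("top",(320.8,320.3),lambda t:(.027,.1,.05)),
("side",(380.1,213.3),lambda t:lid(t,-.1)),("side",(382.8,291.3),lambda t:(.027,.1,0)),("side",(405.3,290.6),lambda t:(-.027,.1,0)),
("side",(382.8,275.3),lambda t:(.027,.1,.05)),("side",(407.2,274.4),lambda t:(-.027,.1,.05))]
f=lambda v:np.concatenate([proj(n,box(*v[:3],g(v[3])))-u for n,u,g in obs])
c0=unproj("top",(360,298),.045)
s=least_squares(f,[c0[0],c0[1],.8,1.],loss="soft_l1");print(c0,s.x);print(np.round(s.fun.reshape(-1,2),1).tolist())
for u in [(294,253),(431,237),(445,343),(308,359)]:print("board",unproj("top",u,.02)[:2].round(3))
for n,u,z in [("bottle",(485,288),.085),("bowl",(264,333),.05),("jar",(305,223),.075)]:print(n,unproj("top",u,z).round(3))
v=s.x
print("edge",box(*v[:3],lid(v[3],0)),"hinge",box(*v[:3],(.027,0,.05)))
o=manip.get_obs();print(R.from_quat(o["ee_rot"]).as_matrix().round(3).tolist())
E
```

```text
[ 0.5090279  -0.06504156  0.045     ] [ 0.50967445 -0.0574073   0.80701222  1.1238017 ]
[[0.4, -1.0], [-1.6, 1.5], [0.4, 0.1], [-1.0, 0.5], [0.0, -0.3], [-1.4, 0.4], [0.2, -1.1], [-0.2, -0.5], [-0.4, -0.7], [1.5, -0.9], [0.0, -0.9]]
board [0.614 0.095]
board [ 0.659 -0.239]
board [ 0.403 -0.275]
board [0.358 0.056]
bottle [ 0.54  -0.35   0.085]
bowl [0.423 0.161 0.05 ]
jar [0.683 0.069 0.075]
edge [np.float64(0.5134520183429121), np.float64(-0.05346279921342427), np.float64(0.11955902926895912)] hinge [np.float64(0.528349253438231), np.float64(-0.03790725343600923), 0.07]
[[0.894, 0.448, -0.0], [0.448, -0.894, 0.0], [-0.0, -0.0, -1.0]]
```

```bash
R='placeholder'; python3 -m jog '[{"offset":[0,0,0],"rotation":[0,0,-0.087],"fingers":-1},{"offset":[0,0,0],"rotation":[0,0,-0.087],"fingers":-1},{"offset":[0,0,0],"rotation":[0,0,-0.087],"fingers":-1},{"offset":[0,0,0],"rotation":[0,0,-0.087],"fingers":-1},{"offset":[0,0,0],"rotation":[0,0,-0.087],"fingers":-1},{"offset":[0,0,0],"rotation":[0,0,-0.087],"fingers":-1},{"offset":[0,0,0],"rotation":[0,0,-0.087],"fingers":-1},{"offset":[0,0,0],"rotation":[0,0,-0.087],"fingers":-1}]' 30
python3 -m jog '[{"offset":[0,0,0],"rotation":[0,0,-0.087],"fingers":-1},{"offset":[0,0,0],"rotation":[0,0,-0.087],"fingers":-1},{"offset":[0,0,0],"rotation":[0,0,-0.087],"fingers":-1},{"offset":[0.1,0.328,0],"rotation":[0,0,0],"fingers":-1},{"offset":[0.1,0.328,0],"rotation":[0,0,0],"fingers":-1},{"offset":[0.1,0.328,0],"rotation":[0,0,0],"fingers":-1},{"offset":[0.1,0.328,0],"rotation":[0,0,0],"fingers":-1},{"offset":[0,0,0],"rotation":[0,0,0],"fingers":-1}]'
cat >> h.py <<'E'
B=np.array([.5097,-.0574]);A=.807
def st():
    o=manip.get_obs();p=o["position"];M=R.from_quat(o["ee_rot"]).as_matrix()
    c,s=np.cos(A),np.sin(A);d=p[:2]-B
    print("t",round(o["clock"],2),"pos",p.round(4),"boxframe mm",(1e3*np.array([c*d[0]+s*d[1],-s*d[0]+c*d[1],p[2]-.02])).round(1),
     "toolY yaw err",round(np.degrees(np.arctan2(M[1,1],M[0,1])-A),2),"z",M[:,2].round(3),"F",o["ft_force"].round(2),"w",round(o["grip_width"]*85,1),"j",o["joint_pos"].round(2))
E
python3 -c "from h import *;st()"
```

```text
clock: 1.4
position: [0.2801, -0.5587, 0.2503]
ee_rot: [0.597, 0.802, -0.0, 0.0]
ft_force: [0.1, -0.1, -0.3]
grip_width: -0.003
clock: 2.4
position: [0.3753, -0.3713, 0.2509]
ee_rot: [0.369, 0.929, 0.0, 0.001]
ft_force: [-0.4, -0.3, -0.1]
grip_width: 0.003
t 2.4 pos [ 0.3753 -0.3713  0.2509] boxframe mm [-319.6 -120.   230.9] toolY yaw err 0.44 z [ 0.001 -0.    -1.   ] F [-0.45 -0.31 -0.07] w 0.3 j [ 1.11  0.15 -0.46  1.7   0.07  1.31  1.46]
```

```bash
python3 -m jog '[{"offset":[0.1,0.325,0],"rotation":[0,0,0],"fingers":-1},{"offset":[0.1,0.325,0],"rotation":[0,0,0],"fingers":-1},{"offset":[0.1,0.325,0],"rotation":[0,0,0],"fingers":-1},{"offset":[0.1,0.325,0],"rotation":[0,0,0],"fingers":-1},{"offset":[0.1,0.325,0],"rotation":[0,0,0],"fingers":-1},{"offset":[0.1,0.325,0],"rotation":[0,0,0],"fingers":-1},{"offset":[0.1,0.325,0],"rotation":[0,0,0],"fingers":-1},{"offset":[0.1,0.325,0],"rotation":[0,0,0],"fingers":-1}]'
python3 - <<'E'
from h import *;st()
import cv2
cv2.imwrite("pics/w1.png",manip.camera("wrist")[:,:,::-1])
for p in ((-.027,-.1,.05),(-.027,.1,.05)): print(proj("wrist",box(*B,A,p)))
for y in(-.1,.1): print("edge",proj("wrist",box(*B,A,lid(1.124,y))))
E
```

```text
clock: 3.4
position: [0.5563, -0.0099, 0.2504]
ee_rot: [0.373, 0.928, -0.0, 0.0]
ft_force: [0.7, -0.7, -0.5]
grip_width: 0.001
t 3.4 pos [ 0.5563 -0.0099  0.2504] boxframe mm [ 66.6  -0.8 230.4] toolY yaw err -0.04 z [ 0. -0. -1.] F [ 0.65 -0.65 -0.5 ] w 0.1 j [ 0.58  0.26 -0.76  1.61  0.19  1.34  0.6 ]
[221.45524934 324.24075424]
[203.17242434 111.58882671]
edge [243.17324149 353.95146986]
edge [226.46700318 106.08762705]
```

View pics/w1.png

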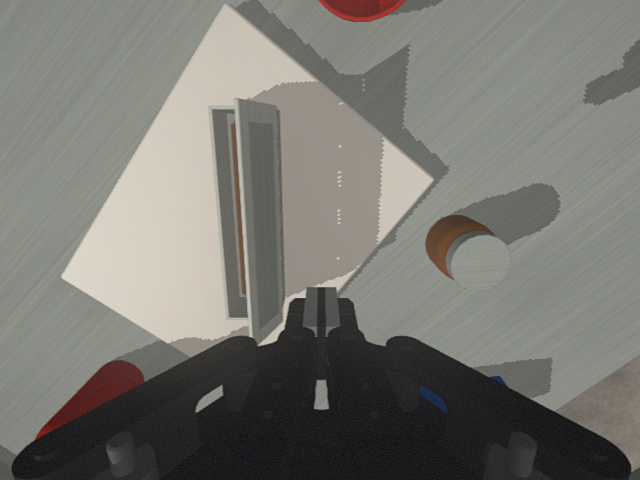

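The wrist view shows the lid's free edge from (236,98) to (252,340) and the box's -x top edge from (210,107) to (227,320). Both are about 6 px right of the prediction, so I'll refit.

```bash
python3 - <<'E'
from h import *
from scipy.optimize import least_squares
W=[("wrist",(210,107),lambda t:(-.027,.1,.05)),("wrist",(227,320),lambda t:(-.027,-.1,.05)),
("wrist",(236,98),lambda t:lid(t,.1)),("wrist",(252,340),lambda t:lid(t,-.1)),("wrist",(279,109),lambda t:(.027,.1,.05))]
T=[("top",(395.5,277),lambda t:(-.027,-.1,.05)),("top",(337.5,335.6),lambda t:(-.027,.1,.05)),
("top",(388.8,266.2),lambda t:lid(t,-.1)),("top",(327.6,329.3),lambda t:lid(t,.1)),
("top",(379.4,260.1),lambda t:(.027,-.1,.05)),("top",(320.8,320.3),lambda t:(.027,.1,.05)),
("side",(380.1,213.3),lambda t:lid(t,-.1)),("side",(382.8,291.3),lambda t:(.027,.1,0)),("side",(405.3,290.6),lambda t:(-.027,.1,0))]
for o in (W,W+T):
    f=lambda v:np.concatenate([proj(n,box(*v[:3],g(v[3])))-u for n,u,g in o])
    s=least_squares(f,[.51,-.057,.8,1.1],loss="soft_l1");print(s.x.round(4),np.round(s.fun.reshape(-1,2),1).tolist())
E
```

```text
[ 0.511  -0.0493  0.8074  1.1331] [[0.8, -1.3], [0.9, 0.1], [0.3, 0.9], [-0.7, 9.4], [-3.4, -2.8]]
[ 0.5107 -0.0508  0.8011  1.1371] [[0.0, -0.4], [-1.0, 0.7], [-0.4, 2.3], [-2.7, 10.4], [-4.2, -1.5], [-2.3, -1.2], [-4.7, 0.9], [-2.5, -0.5], [-4.3, -0.4], [-2.5, -0.7], [-4.3, -0.3], [-1.7, -0.4], [-2.4, 0.6], [-2.5, 0.5]]
```

```bash
sed -i 's/^B=.*/B=np.array([.5107,-.0515]);A=.805/' h.py; python3 -m jog '[{"offset":[0.02,0,0.27],"rotation":[0,0,0],"fingers":-1},{"offset":[0,0,0.27],"rotation":[0,0,0],"fingers":-1},{"offset":[0,0,0.27],"rotation":[0,0,0],"fingers":-1},{"offset":[0,-0.08,0],"rotation":[0,0,0],"fingers":-1},{"offset":[0,-0.08,0],"rotation":[0,0,0],"fingers":-1},{"offset":[0,-0.08,0],"rotation":[0,0,0],"fingers":-1},{"offset":[0,-0.08,0],"rotation":[0,0,0],"fingers":-1},{"offset":[0,0,0],"rotation":[0,0,0],"fingers":-1}]'
python3 -c "from h import *;st()"
python3 -m jog '[{"offset":[0,-0.04,0.05],"rotation":[0,0,0],"fingers":-1},{"offset":[0,-0.04,0.05],"rotation":[0,0,0],"fingers":-1},{"offset":[0,-0.03,0.04],"rotation":[0,0,0],"fingers":-1},{"offset":[0,-0.02,0.04],"rotation":[0,0,0],"fingers":-1},{"offset":[0,0,0],"rotation":[0,0,0],"fingers":-1}]'
python3 - <<'E'
from h import *;st()
import cv2
cv2.imwrite("pics/s2.png",np.hstack([cv2.resize(manip.camera("side")[180:330,300:450],(500,500)),cv2.resize(manip.camera("wrist"),(300,225)).copy() if 0 else np.zeros((500,2,3),np.uint8)])[:,:,::-1])
E
```

```text
clock: 4.45
position: [0.5199, -0.044, 0.1294]
ee_rot: [0.373, 0.928, -0.0, 0.001]
ft_force: [0.2, 0.0, 0.4]
grip_width: 0.001
t 4.45 pos [ 0.5199 -0.044   0.1294] boxframe mm [ 11.7  -1.4 109.4] toolY yaw err 0.07 z [ 0.001 -0.001 -1.   ] F [0.17 0.03 0.39] w 0.1 j [ 0.64  0.3  -0.74  1.85  0.22  1.08  0.63]
clock: 5.08
position: [0.5062, -0.057, 0.1012]
ee_rot: [0.372, 0.928, -0.0, -0.001]
ft_force: [0.2, 0.7, 0.5]
grip_width: -0.001
t 5.08 pos [ 0.5062 -0.057   0.1012] boxframe mm [-7.1 -0.6 81.2] toolY yaw err 0.17 z [-0.001  0.    -1.   ] F [0.23 0.67 0.54] w -0.1 j [ 0.66  0.31 -0.72  1.9   0.24  1.02  0.65]
```

View pics/s2.png

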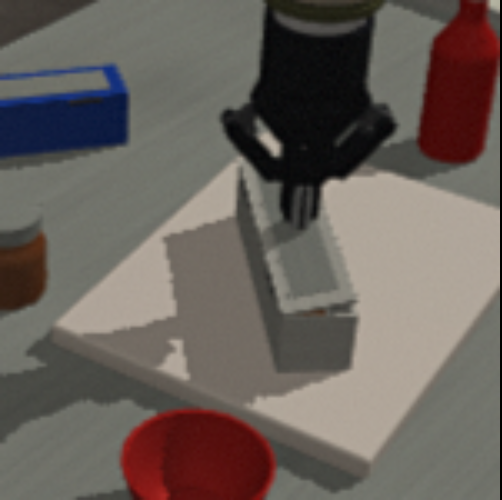

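The lid is nearly shut under the fingertips, with a small gap at the near end around (320,312). I'll press down in small steps.

```bash
python3 -m jog '[{"offset":[0,0,0.02],"rotation":[0,0,0],"fingers":-1},{"offset":[0,0,0.02],"rotation":[0,0,0],"fingers":-1},{"offset":[0,0,0],"rotation":[0,0,0],"fingers":-1}]'
python3 -c "from h import *;st()"
python3 -m jog '[{"offset":[0,0,0.013],"rotation":[0,0,0],"fingers":-1},{"offset":[0,0,0],"rotation":[0,0,0],"fingers":-1}]'
```

```text
clock: 5.5
position: [0.5066, -0.0568, 0.0956]
ee_rot: [0.372, 0.928, -0.0, -0.0]
ft_force: [-0.7, 0.2, 0.1]
grip_width: 0.001
t 5.5 pos [ 0.5066 -0.0568  0.0956] boxframe mm [-6.7 -0.7 75.6] toolY yaw err 0.18 z [-0.  0. -1.] F [-0.72  0.21  0.06] w 0.1 j [ 0.66  0.32 -0.72  1.9   0.24  1.01  0.64]
clock: 5.75
position: [0.5067, -0.0568, 0.0937]
ee_rot: [0.372, 0.928, -0.0, -0.0]
ft_force: [0.5, 1.0, -0.0]
grip_width: 0.003
```

```bash
for i in 1 2; do python3 -m jog '[{"offset":[0,0,0.007],"rotation":[0,0,0],"fingers":-1},{"offset":[0,0,0],"rotation":[0,0,0],"fingers":-1}]' | grep -E "pos|ft"; done
```

```text
position: [0.5067, -0.0569, 0.0931]
ft_force: [-1.4, 0.3, 5.4]
position: [0.5069, -0.0568, 0.093]
ft_force: [-7.4, -0.4, 17.6]
```

The contact stiffened at a tip height of 74 mm, which is exactly the shut lid's top. Next I'll rise, open and look.

```bash
python3 -m jog '[{"offset":[0,0,-0.1],"rotation":[0,0,0],"fingers":-1},{"offset":[0,0,-0.3],"rotation":[0,0,0],"fingers":-1},{"offset":[0,0,-0.3],"rotation":[0,0,0],"fingers":1},{"offset":[0,0.04,0],"rotation":[0,0,0],"fingers":1},{"offset":[0,0,0],"rotation":[0,0,0],"fingers":1},{"offset":[0,0,0],"rotation":[0,0,0],"fingers":1}]'
python3 - <<'E'
from h import *;st()
import cv2
w=manip.camera("wrist");s=manip.camera("side")[200:320,320:440]
cv2.imwrite("pics/w3.png",np.hstack([cv2.resize(w,(480,360)),cv2.resize(s,(300,360))])[:,:,::-1])
for p in ((-.027,-.1,.054),(-.027,.1,.054),(.027,.1,.054),(.027,-.1,.054)): print(proj("wrist",box(*B,A,p))*.75)
for x in(-.0425,.0425):print("pad",proj("wrist",box(*B,A,(x,0,.05)))*.75)
E
```

```text
clock: 7.0
position: [0.5102, -0.0525, 0.1957]
ee_rot: [0.372, 0.928, -0.0, -0.001]
ft_force: [0.7, 0.5, -0.7]
grip_width: 0.847
t 7.0 pos [ 0.5102 -0.0525  0.1957] boxframe mm [ -1.1  -0.3 175.7] toolY yaw err 0.19 z [-0.002  0.    -1.   ] F [ 0.7   0.52 -0.68] w 72.0 j [ 0.7   0.2  -0.76  1.79  0.15  1.21  0.71]
[218.49244776 267.52847249]
[213.70926802  74.40955265]
[274.1490373   74.62327954]
[266.84764663 267.71199734]
pad [201.536723   180.52131476]
pad [284.86186822 180.82784002]
```

View pics/w3.png

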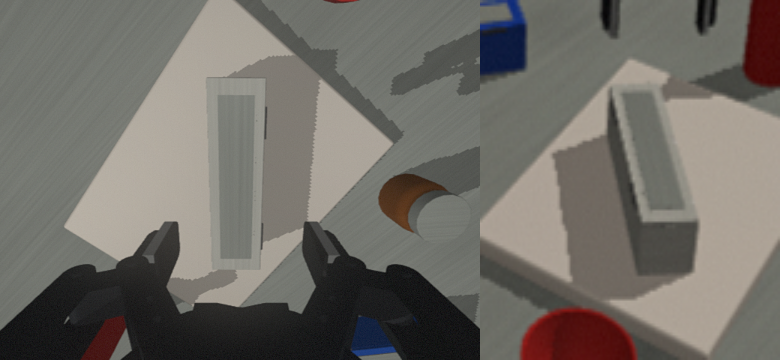

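```bash
python3 - <<'E'
from h import *
from scipy.optimize import least_squares
k=4/3
O=[((207*k,77.5*k),(-.027,.1,.054)),((265*k,79*k),(.027,.1,.054)),((261*k,268.5*k),(.027,-.1,.054)),((211.5*k,268.5*k),(-.027,-.1,.054))]
f=lambda v:np.concatenate([proj("wrist",box(*v,p))-u for u,p in O])
s=least_squares(f,[*B,A]);print(s.x.round(4),s.fun.round(1))
import h;h.B=s.x[:2];h.A=s.x[2];st()
E
```

```text
[ 0.5076 -0.0584  0.8037] [-1.4 -0.1  1.6 -1.7 -1.   1.6  0.7  1.3]
t 7.1 pos [ 0.5103 -0.0526  0.1958] boxframe mm [  6.1   2.1 175.8] toolY yaw err 0.25 z [-0.002  0.    -1.   ] F [-0.21  0.37 -0.36] w 84.2 j [ 0.7   0.2  -0.76  1.79  0.15  1.21  0.71]
```

```bash
python3 -m jog '[{"offset":[-0.013,-0.04,0],"rotation":[0,0,0],"fingers":1},{"offset":[0,0,0.25],"rotation":[0,0,0],"fingers":1},{"offset":[0,0,0.25],"rotation":[0,0,0],"fingers":1},{"offset":[0,0,0.2],"rotation":[0,0,0],"fingers":1},{"offset":[0,0,0.15],"rotation":[0,0,0],"fingers":1},{"offset":[0,0,0.15],"rotation":[0,0,0],"fingers":1},{"offset":[0,0,0],"rotation":[0,0,0],"fingers":1}]' 60
python3 -c "from h import *;st()"
```

```text
clock: 7.98
position: [0.5067, -0.0585, 0.0454]
ee_rot: [0.372, 0.928, -0.0, -0.002]
ft_force: [0.5, -0.2, 0.5]
grip_width: 1.001
t 7.97 pos [ 0.5067 -0.0585  0.0454] boxframe mm [-7.8 -2.  25.4] toolY yaw err 0.16 z [-0.003  0.001 -1.   ] F [ 0.51 -0.17  0.48] w 85.1 j [ 0.63  0.4  -0.69  1.94  0.31  0.92  0.59]
```

```bash
python3 -m jog '[{"offset":[0,0,0],"rotation":[0,0,0],"fingers":0.4},{"offset":[0,0,0],"rotation":[0,0,0],"fingers":0.3},{"offset":[0,0,0],"rotation":[0,0,0],"fingers":0.2},{"offset":[0,0,0],"rotation":[0,0,0],"fingers":-1},{"offset":[0,0,0],"rotation":[0,0,0],"fingers":-1},{"offset":[0,0,0],"rotation":[0,0,0],"fingers":-1}]' 60
python3 -c "from h import *;st()"
```

```text
clock: 8.72
position: [0.5089, -0.0584, 0.0479]
ee_rot: [0.372, 0.928, 0.0, 0.001]
ft_force: [-1.5, 0.2, 5.6]
grip_width: 0.631
t 8.72 pos [ 0.5089 -0.0584  0.0479] boxframe mm [-6.2 -3.5 27.9] toolY yaw err 0.16 z [ 0.002 -0.001 -1.   ] F [-1.54  0.21  5.63] w 53.7 j [ 0.63  0.39 -0.7   1.93  0.31  0.92  0.59]
```

```bash
python3 -m jog '[{"offset":[0,0,-0.03],"rotation":[0,0,0],"fingers":-1},{"offset":[0,0,-0.07],"rotation":[0,0,0],"fingers":-1},{"offset":[0,0,-0.12],"rotation":[0,0,0],"fingers":-1},{"offset":[0,0,-0.15],"rotation":[0,0,0],"fingers":-1},{"offset":[0,0,-0.15],"rotation":[0,0,0],"fingers":-1},{"offset":[0,0,-0.1],"rotation":[0,0,0],"fingers":-1},{"offset":[0,0,-0.06],"rotation":[0,0,0],"fingers":-1},{"offset":[0,0,0],"rotation":[0,0,0],"fingers":-1}]'
python3 - <<'E'
from h import *;st()
import cv2
w=manip.camera("wrist");s=manip.camera("side")[120:340,280:500]
cv2.imwrite("pics/e4.png",np.hstack([cv2.resize(w,(400,300)),cv2.resize(s,(400,400))[:300]])[:,:,::-1] if 0 else np.hstack([cv2.resize(w,(400,400)),cv2.resize(s,(400,400))])[:,:,::-1])
E
```

```text
clock: 9.72
position: [0.5082, -0.0583, 0.1491]
ee_rot: [0.372, 0.928, -0.0, 0.0]
ft_force: [1.0, -0.4, -5.8]
grip_width: 0.624
t 9.72 pos [ 0.5082 -0.0583  0.1491] boxframe mm [ -6.6  -2.9 129.1] toolY yaw err 0.17 z [ 0.001 -0.    -1.   ] F [ 0.97 -0.42 -5.81] w 53.0 j [ 0.7   0.25 -0.75  1.85  0.19  1.11  0.69]
```

View pics/e4.png

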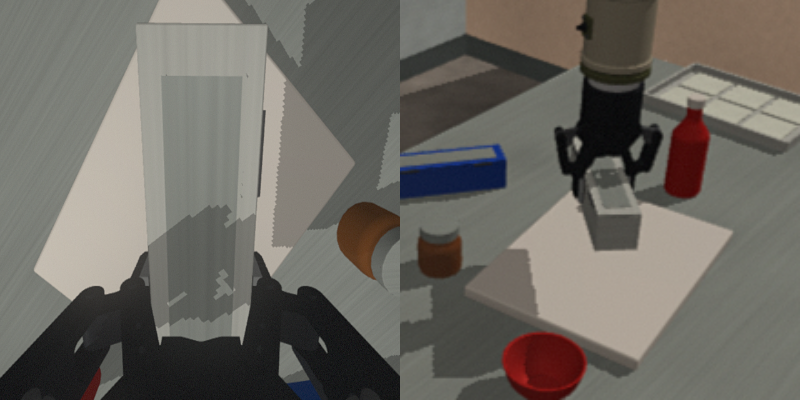

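The box is held about 101 mm above its start with its lid shut, and the neighbours are where they were. I'll check that it's level and steady.

```bash
python3 -m jog '[{"offset":[0,0,0],"rotation":[0,0,0],"fingers":-1},{"offset":[0,0,0],"rotation":[0,0,0],"fingers":-1},{"offset":[0,0,0],"rotation":[0,0,0],"fingers":-1},{"offset":[0,0,0],"rotation":[0,0,0],"fingers":-1}]'
python3 - <<'E'
from h import *;st()
import cv2
p=manip.get_obs()["position"]
for t in(-3,0,3):
    a=np.radians(t)  # pitch about box x: +y end raised
    for x in(-.027,.027):
        print(t,x,(proj("wrist",box(p[0],p[1],.804,(x,.1*np.cos(a),.054+.1*np.sin(a)),.119))*[400/640,400/480]).round(1),
         (proj("side",box(p[0],p[1],.804,(x,.1*np.cos(a),.054+.1*np.sin(a)),.119))).round(1),(proj("side",box(p[0],p[1],.804,(x,-.1*np.cos(a),.054-.1*np.sin(a)),.119))).round(1),(proj("side",box(p[0],p[1],.804,(x,.1,.1*np.sin(a)),.119))).round(1))
s=manip.camera("side")
cv2.imwrite("pics/e5.png",cv2.resize(s[190:270,365:445],(600,600),interpolation=cv2.INTER_CUBIC)[:,:,::-1])
E
```

```text
clock: 10.32
position: [0.5081, -0.0582, 0.1487]
ee_rot: [0.372, 0.928, -0.0, -0.0]
ft_force: [0.7, -0.3, -5.4]
grip_width: 0.63
t 10.32 pos [ 0.5081 -0.0582  0.1487] boxframe mm [ -6.6  -2.7 128.7] toolY yaw err 0.18 z [-0.  0. -1.] F [ 0.74 -0.34 -5.45] w 53.5 j [ 0.7   0.25 -0.75  1.85  0.19  1.11  0.69]
-3 -0.027 [142.9  34. ] [412.7 238.9] [395.4 192.2] [410.  258.6]
-3 0.027 [266.2  34.8] [388.5 239.7] [374.5 192.7] [386.5 259.4]
0 -0.027 [139.6  28.8] [413. 237.] [395.1 194. ] [410.2 256.7]
0 0.027 [270.   29.6] [388.7 237.8] [374.3 194.5] [386.7 257.5]
3 -0.027 [136.  24.] [413.2 235. ] [395.  195.8] [410.5 254.9]
3 0.027 [274.1  24.9] [388.9 235.7] [374.2 196.4] [386.9 255.7]
```

View pics/e5.png

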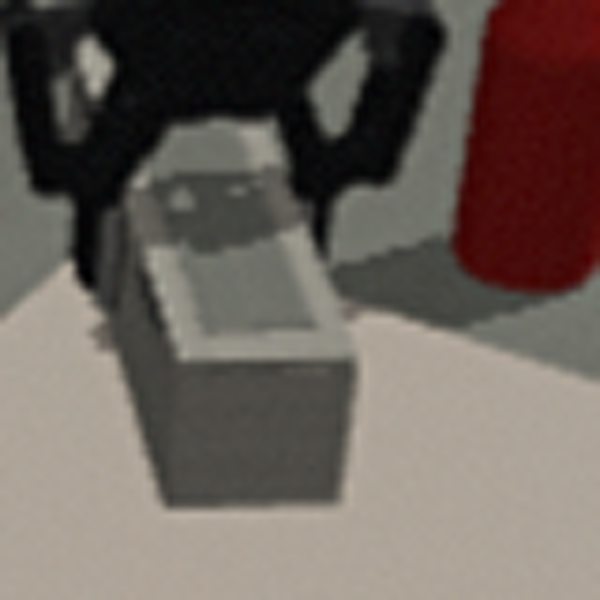

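The near-end corners in the side view match the level prediction to within 1 px: top at (389,238) and (413,238), bottom at (387,258). The lid shows no gap. I'm handing in.

```bash
python3 -c "
from workcell import manip
print(manip.hand_in())"
```

```text
the job is handed in; nothing more can be done
None
```

The chopstick box is shut and held about 10 cm above the board, and I handed the job in at about 10.4 s of the 45 s allowed.

- **Shutting the lid:** I swept it over with the closed fingertips and pressed it down while the box stood on the board. It met the press at the height of a shut lid, 54 mm above the underside, with about 18 N.
- **Lifting:** I gripped the box across its width at mid-length with 60 N, opening 53.5 mm, and lifted it straight up about 10 cm.
- **Last checks:** The wrist force was steady at about 5.5 N, which fits the box's weight. In the side view the near-end corners were within 1 px of a level box, roughly 1° of tilt, and no lid gap showed. The bottle, bowl and jar looked undisturbed.

**What disagreed:** The camera fixes of the box differed by up to 7 mm along world y. Pressing the lid may also have slid the box a few mm on the board. I measured it again before gripping, and the grip closed cleanly.

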